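# Separator board and next layer in the packing jig

## Robot

A 6-joint arm with a two-finger parallel gripper is mounted at the origin on a cart in front of the work surface, level with it; the furniture and walls round the work are solid. World frame = base frame: x ahead of the robot, y to its left, z up, the work surface at z = 0. Lengths are in m, angles in degrees, forces in N, time in s.
With the tool pointing down it reaches from about 0.275 to 0.875 m from the base axis. Payload 12.5 kg.
Tool frame: the origin (TCP) lies on the centre line of the jaws, within the pads' length; the fingertips stand 8 mm ahead of it and the grasp point (between the pads) lies 11 mm behind it; z points along the fingers, y is the direction in which the jaws open and shut (so a half turn about z gives the same grasp; the last joint's range is limited). The gripper opens to 85 mm and grips with 20 to 120 N. Pads are 22 mm wide; open, the fingers measure 114 mm over their backs; the gripper's body (76 mm by 85 mm) begins 54 mm behind the grasp point. The pads swing forward as they close: fully open they stand 13 mm farther back than shut.
Start: joints at [63.679, 20.094, 94.641, -0, 65.266, -4.847], TCP at [0.201, 0.512, 0.239] pointing down, gripper open.
Joint ranges: [-157.81, 157.81], [-45, 120.19], [0.68, 151.7], [-89.99, 269.99], [4.06, 180], [-164.3, 164.3]. Speed limits (degrees/s): [127.2, 127.2, 159.86, 180, 180, 180].

## Interface

Orientations are given as [roll, pitch, yaw] about the fixed x, y, z axes, in that order (R = Rz(yaw) Ry(pitch) Rx(roll)).
In Python, from rig import read_state, camera, close_job gives the robot as it stands.
- The arm moves only by the shell command python3 -m handwheel 'ROWS' [FORCE]. ROWS is JSON, a list of rows, each an object of numbers: "fingers": the gripper's target within -1 to 1 (fully open at 1, half-way at 0, shut at -1); "dx", "dy", "dz": the shift along the tool's x, y, z in mm; "rx", "ry", "rz": the turn, a rotation vector about the tool's x, y, z in rad. In form: [{"fingers": .., "dx": .., "dy": .., "dz": .., "rx": .., "ry": .., "rz": ..}, ...]. A call has exactly 5 rows; each row is the pose to reach, as a shift and turn from the pose commanded when the call began, along the tool's axes at that moment; what a row does not reach only later rows make up. A row lasts 1/10 s, in which the tool goes at most 50 mm and 8.59 degrees, less where a joint would pass 70% of its speed; a pose out of reach is approached as far as the arm can. A call with a gripper value outside its range is refused whole. The fingers move at their own pace and stop on an object; FORCE is the grip in N (left out, the last holds). Time passes only in rows, so rows that repeat a pose let the fingers close, or fill a call up. It gives the time, the measured TCP pose, the force and the opening at its end, in the units of the state.
- read_state(): the state, without advancing time (a new reading comes with each control period).
- camera(name): name is "side" or "top"; returns a dict with "pixels" (480x640x3 uint8, blue, green, red), "depth" (480x640 float32, m along the optical axis (not along the pixel's ray), 0 where there is no reading), "fx", "fy", "cx", "cy" (pixels), "k1" (the pictures are not rectified: a ray, as slopes to the right and down, at radius r is drawn at 1 + k1 r^2 times it, then the intrinsics apply), "R" (3x3) and "t" (3): a world point X has camera coordinates R X + t. Camera axes: x right, y down, z forward; pixel columns grow to the right and rows downward; lengths in m; the calibration is good to about 2 mm. A picture is of the moment at which its call begins.
- close_job(): hands the job in, once; it reports no verdict.
The state is a dict: "time_s": time; "qpos": joint angles; "joint_vel": joint speeds; "tau": joint torques, N m; "ee_pos": TCP position; "tool_rot": TCP orientation; "contact_force": force on the tool from outside, world axes, zero at the start; "moment": the same for the moment, N m; "opening": finger opening in m.
Only numpy, scipy, OpenCV 4.12 (cv2) and the standard library are available. Lean on these libraries where they do the work, as an engineer would, in place of code of your own. Each camera call takes 0.05 s, during which the arm holds its last target. There are 200 camera calls.

## Task

Build up the next layer in the packing jig: slide the separator board along its two guide channels until it is fully out on top of the two card bundles lying in the jig, square against the back stop. Then lay the two loose bundles from the table flat on the board, end to end, one squarely over each bundle below, setting them down rather than dropping them. Do not shift the lower layer or disturb the other things on the table.

Things in the scene. Friction and masses are not known exactly. Their poses are not given: they have to be found in the camera images.
- jig: Fixed packing jig of pale plywood, wood and aluminium. Origin on the table under the middle of the bundle place; x points from the robot's side to the back stop, y to its left, z up; turned about z. Base board 6 mm thick, x -156 to +56 mm, y -131 to +131 mm. The lower bundles lie on it; their top is at z 29 mm, 2 mm below the surface the separator board starts on.
- jig_stop (a point): Top of the front face of the back stop's middle upright, jig (40, 0, 62) mm. The stop has three wooden uprights, front faces at jig x +40 mm, 62 mm tall, at y 0 (24 mm wide) and y +-103 mm (20 mm wide); between them two 81 mm wide hand notches, in which only a 20 mm high rail stands.
- jig_channels (a point): Midway between the two guide channels, jig (-98, 0, 31) mm. They run along jig x from -152 to -44 mm, open at both ends. Battens at |y| 92 to 125 mm, top z 31 mm, carry the board's ends; sides at |y| 113 mm; aluminium lips from |y| 103 mm outward at z 41 to 44 mm, so the board cannot be lifted there. For |y| under 92 mm all is open above the base board.
- separator: Separator board: a plain thin brown wooden board, 80 x 220 x 5 mm, 0.09 kg; origin at the centre of its underside, x across its 80 mm side, y along its 220 mm side, z up. Starts in the guide channels with its underside at z 31 mm; home, its centre stands at the jig's x = 0 (far edge touching the back stop) and its underside at z 29 mm.
- lower_left: Bundle of the lower layer on the left (jig y about +55 mm, x about +3 mm), lying on the jig's base board: banded pack of white insert cards, 60 x 96 mm and 23 mm thick as a solid (cards fray out to 65 x 100 x 25); origin at the centre of its underside, x across the short side, y along the long side, z up
- lower_right: Bundle of the lower layer on the right (jig y about -55 mm, x about +3 mm), lying on the jig's base board: banded pack of white insert cards, 60 x 96 mm and 23 mm thick as a solid (cards fray out to 65 x 100 x 25); origin at the centre of its underside, x across the short side, y along the long side, z up
- bundle_a: Loose bundle on the table left of the jig: banded pack of white insert cards, 60 x 96 mm and 23 mm thick as a solid (cards fray out to 65 x 100 x 25); origin at the centre of its underside, x across the short side, y along the long side, z up. About 0.16 kg.
- bundle_b: Loose bundle on the table right of the jig, alike: banded pack of white insert cards, 60 x 96 mm and 23 mm thick as a solid (cards fray out to 65 x 100 x 25); origin at the centre of its underside, x across the short side, y along the long side, z up. About 0.16 kg.
- stapler: Bystander: a dark blue desk stapler 34 x 146 x 36 mm; origin at the centre of its underside.
- tape_measure: Bystander: a yellow tape measure 57 x 73 x 27 mm; origin at the centre of its underside.
- steel_cup: Bystander: a plain steel cup 76 mm across, 98 mm tall; origin at the centre of its underside.
- button_tin: Bystander: a teal round tin 69 mm across, 67 mm tall; origin at the centre of its underside.
There are look-alikes about, which are no part of the job. What is shaped like the bundle_b but blue is not meant.

How it is judged:
By the outcome, as a careful person would: the job done as asked, in the order asked, and still so for the second after the job is handed in, with the robot touching nothing.
It also fails if it takes over 67 s, if anything falls off the work surface, if the arm or the gripper's body presses on something with over 40 N, if the wrist force passes 120 N, or if a joint passes its speed limit or range.

## Working session

There is one attempt and no reset: what is moved stays moved. The work goes in short steps, Python scripts to look and compute and a shell command to move; the robot and the scene stay as the last step left them, time stands still between calls to the robot, and variables do not carry over. Pictures are saved under pics/ and viewed, on a budget of 10 in all, crops included, one or two more only if the job needs it, and the job is handed in when it is done.

```bash
ls; mkdir -p pics; python3 - <<'E'
from rig import *
import cv2,numpy as np
s=read_state();print(s)
for n in("side","top"):
    c=camera(n);cv2.imwrite(f"pics/{n}0.png",c["pixels"]);np.savez(f"{n}0.npz",**c)
    R=np.array(c["R"]);print(n,c["fx"],c["fy"],c["cx"],c["cy"],c["k1"],-R.T@np.array(c["t"]),R.round(3).tolist())
E
```

```text
pics
{'time_s': 0.0, 'qpos': array([ 6.36776819e+01,  2.01244690e+01,  9.46792406e+01, -1.27502830e-04,
        6.52655721e+01, -4.84680719e+00]), 'joint_vel': array([-0.019961  , -0.09572185, -0.03157318, -0.0243088 , -0.07245753,
       -0.06168748]), 'tau': array([ 1.09333327e-03, -5.06106520e+01, -2.91411889e+01, -3.38779398e-05,
        4.41801472e-03, -9.01436835e-06]), 'ee_pos': array([0.20117839, 0.51152014, 0.23874197]), 'tool_rot': array([-1.79930956e+02, -5.73841555e-03,  1.58524539e+02]), 'contact_force': array([-0.41682146, -0.84605045, -0.1048368 ]), 'moment': array([ 0.04324113, -0.00710119,  0.00110853]), 'opening': 0.08554599199981677}
side 499.67584190884804 499.67584190884804 323.04794749852715 238.83979636846738 -0.059497012362365514 [ 0.29687803 -1.09092437  0.96109227] [[0.979, -0.201, 0.012], [-0.118, -0.624, -0.772], [0.163, 0.755, -0.635]]
top 487.02249728188076 487.02249728188076 325.1337265223116 240.97639497826506 -0.08318983013836918 [ 0.44764376 -0.01155663  1.31938416] [[0.002, -1.0, -0.011], [-0.997, -0.001, -0.075], [0.075, 0.011, -0.997]]
```

View pics/top0.png

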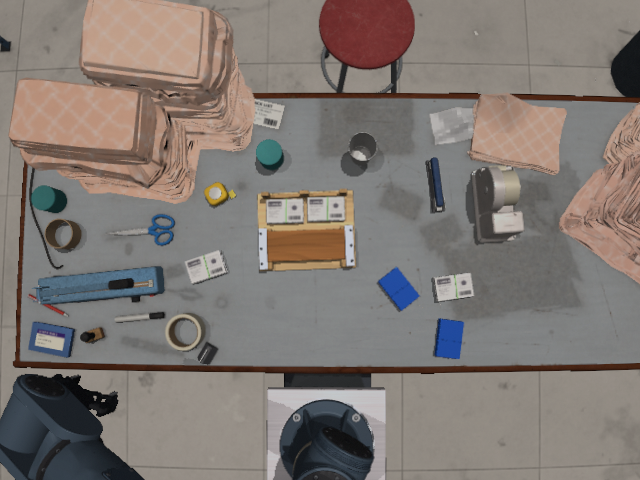

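View pics/side0.png

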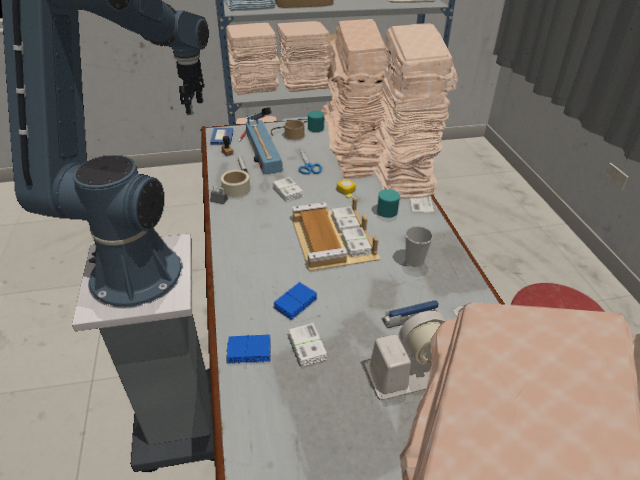

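The top view shows the jig around (307,230) with the brown board at (307,245). Loose white bundle a is at (207,267) and b at (453,287), with blue look-alikes at (398,289) and (449,338). The side view agrees.

```bash
cat > h.py <<'E'
import numpy as np,cv2
from rig import *
def cam(n,save=None):
    c=dict(camera(n))
    if save: np.savez(save,**c)
    return c
def rays(c,uv):
    uv=np.asarray(uv,float).reshape(-1,2)
    d=(uv-[c["cx"],c["cy"]])/[c["fx"],c["fy"]]; s=d.copy()
    for _ in range(20): s=d/(1+c["k1"]*(s**2).sum(1,keepdims=True))
    return np.c_[s,np.ones(len(s))]
def onplane(c,uv,z):
    R=np.array(c["R"]);o=-R.T@np.array(c["t"]);d=rays(c,uv)@R
    return o+d*((z-o[2])/d[:,2])[:,None]
def bydepth(c,uv):
    uv=np.asarray(uv).reshape(-1,2);R=np.array(c["R"])
    z=c["depth"][uv[:,1].astype(int),uv[:,0].astype(int)]
    return (rays(c,uv)*z[:,None]-np.array(c["t"]))@R
def proj(c,X):
    p=np.asarray(X).reshape(-1,3)@np.array(c["R"]).T+np.array(c["t"]);s=p[:,:2]/p[:,2:]
    s=s*(1+c["k1"]*(s**2).sum(1,keepdims=True));return s*[c["fx"],c["fy"]]+[c["cx"],c["cy"]]
def rect(c,mask,z):
    """min-area rectangle of the largest blob, on plane z: centre, sides, yaw of long side (deg)"""
    cs,_=cv2.findContours(mask.astype(np.uint8),cv2.RETR_EXTERNAL,cv2.CHAIN_APPROX_NONE)
    k=max(cs,key=cv2.contourArea).reshape(-1,2)
    P=onplane(c,k,z)[:,:2];(x,y),(w,h),a=cv2.minAreaRect((P*1000).astype(np.float32))
    if w>h: a,w,h=a,w,h
    else: a,w,h=a+90,h,w
    return np.round([x,y,w,h,(a+360)%180],1)
def hsv(c): return cv2.cvtColor(c["pixels"],cv2.COLOR_BGR2HSV)
def box(m,x0,x1,y0,y1):
    o=np.zeros_like(m);o[y0:y1,x0:x1]=m[y0:y1,x0:x1];return o
E
python3 - <<'E'
from h import *
T=dict(np.load("top0.npz"));H=hsv(T)
S,V=H[...,1],H[...,2]
w=(S<60)&(V>165)
for n,b in dict(a=(180,235,245,290),bb=(428,478,268,305),ll=(264,304,195,226),lr=(304,345,195,226)).items():
    m=box(w,*b);m=cv2.morphologyEx(m.astype(np.uint8),cv2.MORPH_CLOSE,np.ones((7,7)));print(n,rect(T,m,.029 if n[0]=='l' else .024), np.median(bydepth(T,np.argwhere(m>0)[:,::-1])[:,2]))
for v in range(185,275,6): print(v,[f"{H[v,u]}" for u in (262,268,285,307,330,350)])
D=bydepth(T,[(285,245),(307,245),(330,245),(284,210),(325,210),(300,275),(200,300)]);print(D.round(4))
im=cv2.resize(T["pixels"][180:280,245:370],None,fx=6.4,fy=6,interpolation=cv2.INTER_CUBIC);cv2.imwrite("pics/j.png",im)
E
```

```text
a [477.4 323.6  98.4  60.5 108.5] 0.023564216025329484
bb [ 424.8 -340.    95.9   62.6   97.5] 0.023739899115253586
ll [626.8 111.4 100.5  60.1  92.2] 0.029716651126597764
lr [6.333e+02 2.000e-01 9.640e+01 5.930e+01 9.000e+01] 0.029892552951720056
185 ['[105   4 133]', '[105   4 131]', '[ 75   4 133]', '[ 90   6 134]', '[ 90   4 134]', '[ 75   4 135]']
191 ['[ 16  21 132]', '[ 17  14 131]', '[ 90   6 135]', '[ 17 120 160]', '[ 18  92 160]', '[ 18  99 195]']
197 ['[ 18 102 130]', '[ 17 120  53]', '[ 17 119 135]', '[ 16  40 108]', '[ 18  19 173]', '[ 17 106 166]']
203 ['[ 17 105 156]', '[173   8 124]', '[ 46  28 190]', '[ 18  29 148]', '[ 11  11 192]', '[ 17 105 192]']
209 ['[ 18 103 194]', '[ 13   9 190]', '[ 49  46 188]', '[ 17  31 149]', '[ 15  11 193]', '[ 18 101 195]']
215 ['[ 18  99 195]', '[ 17  12 192]', '[ 49  47 189]', '[ 16  43 132]', '[ 10  10 150]', '[ 17 103 193]']
221 ['[ 19  97 195]', '[ 13   9 195]', '[ 49  50 179]', '[ 17  78 118]', '[15 62 91]', '[ 19  97 195]']
227 ['[ 20  98 195]', '[ 19  97 195]', '[ 19  98 195]', '[ 18 101 194]', '[ 17 106 193]', '[109  19 210]']
[... 239 characters left out ...]
 13 160 124]', '[ 13 159 127]', '[ 14 160 132]', '[ 13 160 137]', '[110  22 105]']
251 ['[111  17 209]', '[ 14 162 126]', '[ 13 157 143]', '[ 13 159 148]', '[ 13 160 142]', '[113  19 211]']
257 ['[110  18 209]', '[ 13 160 134]', '[ 13 161 150]', '[ 13 158 142]', '[ 13 160 145]', '[111  19 211]']
263 ['[120  11 114]', '[ 16 122 149]', '[ 17 103 158]', '[ 17 104 181]', '[ 17 105 184]', '[112  18 210]']
269 ['[140   5 149]', '[ 17 114  96]', '[ 17 105 168]', '[ 18  79 135]', '[ 30   2 108]', '[105   5 111]']
[[ 0.5335  0.1083  0.0368]
 [ 0.5337  0.0502  0.035 ]
 [ 0.5338 -0.0106  0.0352]
 [ 0.6271  0.112   0.0342]
 [ 0.6277  0.0028  0.03  ]
 [ 0.4547  0.0705 -0.0009]
 [ 0.3857  0.3431 -0.0023]]
```

View pics/j.png

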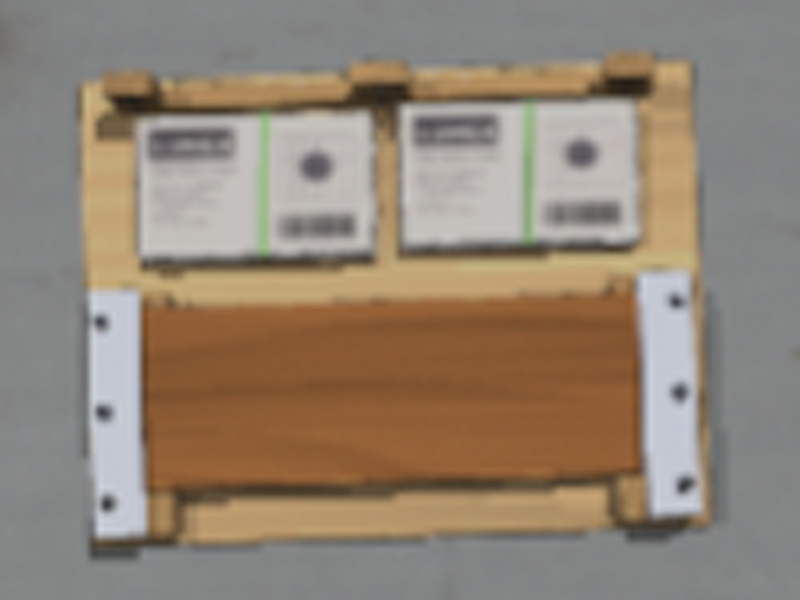

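The crop shows the jig turned a few degrees. The lips are at the left and right of the board, the two lower bundles lie behind it, and there are three uprights at the top. Next I'll fit the jig pose from these corners.

```bash
python3 - <<'E'
from h import *
T=dict(np.load("top0.npz"));S=dict(np.load("side0.npz"))
f=lambda x,y:(245+(x+.5)/6.4-.5,180+(y+.5)/6-.5)
pts=[((90,290),(-44,125,44)),((140,292),(-44,103,44)),((145,537),(-152,103,44)),((95,537),(-152,125,44)),
((637,272),(-44,-103,44)),((690,270),(-44,-125,44)),((702,513),(-152,-125,44)),((650,517),(-152,-103,44)),
((80,87),(56,131,6)),((692,62),(56,-131,6))]
W=np.array([onplane(T,f(*p),j[2]/1000)[0,:2]*1000 for p,j in pts]);J=np.array([j[:2] for _,j in pts],float)
M=W.mean(0);m=J.mean(0);a=W-M;b=J-m
t=np.arctan2((b[:,0]*a[:,1]-b[:,1]*a[:,0]).sum(),(a*b).sum());R=np.array([[np.cos(t),-np.sin(t)],[np.sin(t),np.cos(t)]])
o=M-R@m;print("yaw",np.degrees(t),"o",o);print((W-J@R.T-o).round(1).tolist())
H=hsv(T);m=(H[...,1]>140)&(H[...,0]<16)&(H[...,2]>90);m=box(m,255,360,222,268)
r=rect(T,m,.036);print("board",r,"jig",R.T@(r[:2]-o))
for p in ((145,307),(637,293),(147,487),(637,472)): print("edge jig",R.T@(onplane(T,f(*p),.036)[0,:2]*1000-o))
for n,p in dict(ll=(626.8,111.4),lr=(633.3,.2)).items(): print(n,R.T@(np.array(p)-o))
# side view check of bundles
H=hsv(S);w=(H[...,1]<60)&(H[...,2]>165)
for n,b in dict(a=(270,305,175,202),bb=(285,330,320,368)).items():
    mm=cv2.morphologyEx(box(w,*b).astype(np.uint8),cv2.MORPH_CLOSE,np.ones((7,7)));print(n,rect(S,mm,.024))
np.save("jig.npy",[o[0],o[1],t])
E
```

```text
yaw 2.357312824624411 o [626.02983418  56.29438894]
[[1.2, -1.6], [-0.6, -0.4], [-0.2, 0.9], [0.6, -0.5], [-0.1, 0.7], [-0.1, 0.9], [1.3, 0.7], [0.4, -0.1], [-1.6, -0.5], [-1.0, -0.1]]
board [533.9  54.  204.   80.   91.8] jig [-92.14624056   1.49696921]
edge jig [-50.48402523 101.81267472]
edge jig [ -52.50895887 -102.15058359]
edge jig [-130.07692685  103.40610885]
edge jig [-131.43269481  -98.82710347]
ll [ 3.03607751 55.02730012]
lr [  4.95678034 -56.34595026]
a [479.6 311.4 124.9  66.4 109.2]
bb [ 422.9 -341.7  135.1   77.4   89.2]
```

```bash
cat >> h.py <<'E'
from scipy.spatial.transform import Rotation as Ro
def togo(x,y,z,yaw):
    """shift (mm, tool axes) and turn (rad) from the present pose to a tool-down pose"""
    s=read_state();R=Ro.from_euler("xyz",s["tool_rot"],degrees=True);G=Ro.from_euler("xyz",[180,0,yaw],degrees=True)
    d=R.inv().apply(np.array([x,y,z])-np.asarray(s["ee_pos"])*1000);r=(R.inv()*G).as_rotvec()
    print("shift",d.round(1),"turn",r.round(3),"t",s["time_s"],"pos",(s["ee_pos"]*1000).round(1),s["tool_rot"].round(1),"F",s["contact_force"].round(1),"open",s["opening"])
def jig(x,y):
    a,b,t=np.load("jig.npy");return a+x*np.cos(t)-y*np.sin(t),b+x*np.sin(t)+y*np.cos(t)
E
python3 -c "
from h import *
togo(*jig(-158,0),140,182.4)"
python3 -m handwheel '[{"dx":-39,"dy":-31,"rz":-0.14},{"dx":-78,"dy":-62,"rz":-0.28},{"dx":-117,"dy":-93,"rz":-0.417},{"dx":-156,"dy":-124,"rz":-0.417},{"dx":-195,"dy":-155,"rz":-0.417}]'
python3 -c "
from h import *
togo(*jig(-158,0),140,182.4)"
```

```text
shift [-417.5 -331.9   99.1] turn [-0.001 -0.    -0.417] t 0.1 pos [201.2 511.6 238.8] [-179.9   -0.   158.5] F [-0.5 -0.6  0.5] open 0.08539262263408708
shift [-417.5 -331.9   99.1] turn [-0.001 -0.    -0.417] t 0.1 pos [201.2 511.6 238.8] [-179.9   -0.   158.5] F [-0.5 -0.6  0.5] open 0.08539262263408708invalid input
```

```bash
python3 -m handwheel '[{"fingers":1,"dx":-39,"dy":-31,"dz":0,"rx":0,"ry":0,"rz":-0.14},{"fingers":1,"dx":-78,"dy":-62,"dz":0,"rx":0,"ry":0,"rz":-0.28},{"fingers":1,"dx":-117,"dy":-93,"dz":0,"rx":0,"ry":0,"rz":-0.417},{"fingers":1,"dx":-156,"dy":-124,"dz":0,"rx":0,"ry":0,"rz":-0.417},{"fingers":1,"dx":-195,"dy":-155,"dz":0,"rx":0,"ry":0,"rz":-0.417}]'
python3 -c "
from h import *
togo(*jig(-158,0),140,182.4)"
```

```text
time_s: 0.6
ee_pos: [0.3239, 0.2988, 0.2392]
tool_rot: [-180.0, -0.0, -177.5]
contact_force: [1.5, 1.0, -0.3]
opening: 0.0853
shift [-133.4 -255.1   99.2] turn [-0.    -0.     0.001] t 0.6 pos [323.9 298.8 239.2] [-180.    -0.  -177.5] F [ 1.5  1.  -0.3] open 0.08530150131455352
```

```bash
python3 -m handwheel '[{"fingers":1,"dx":-22,"dy":-43,"dz":0,"rx":0,"ry":0,"rz":0},{"fingers":1,"dx":-44,"dy":-86,"dz":0,"rx":0,"ry":0,"rz":0},{"fingers":1,"dx":-66,"dy":-129,"dz":0,"rx":0,"ry":0,"rz":0},{"fingers":1,"dx":-88,"dy":-172,"dz":0,"rx":0,"ry":0,"rz":0},{"fingers":1,"dx":-110,"dy":-213,"dz":20,"rx":0,"ry":0,"rz":0}]'
python3 -m handwheel '[{"fingers":1,"dx":-20,"dy":-39,"dz":20,"rx":0,"ry":0,"rz":0},{"fingers":1,"dx":-20,"dy":-39,"dz":60,"rx":0,"ry":0,"rz":0},{"fingers":1,"dx":-20,"dy":-39,"dz":79,"rx":0,"ry":0,"rz":0},{"fingers":1,"dx":-20,"dy":-39,"dz":79,"rx":0,"ry":0,"rz":0},{"fingers":1,"dx":-20,"dy":-39,"dz":79,"rx":0,"ry":0,"rz":0}]'
python3 - <<'E'
from h import *
togo(*jig(-158,0),22,182.4)
c=cam("side","s1.npz");cv2.imwrite("pics/s1.png",cv2.resize(c["pixels"][110:300,220:440],(770,665))[:600])
E
```

```text
time_s: 1.1
ee_pos: [0.4438, 0.091, 0.221]
tool_rot: [180.0, 0.2, -177.6]
contact_force: [0.8, 0.2, -0.6]
opening: 0.0853
time_s: 1.6
ee_pos: [0.4638, 0.055, 0.141]
tool_rot: [180.0, -0.0, -177.6]
contact_force: [0.7, -0.2, 0.5]
opening: 0.0853
shift [ -4.1  -5.3 119. ] turn [ 0.    -0.     0.001] t 1.6 pos [463.8  55.  141. ] [ 180.    -0.  -177.6] F [ 0.7 -0.2  0.5] open 0.08527682664784095
```

View pics/s1.png

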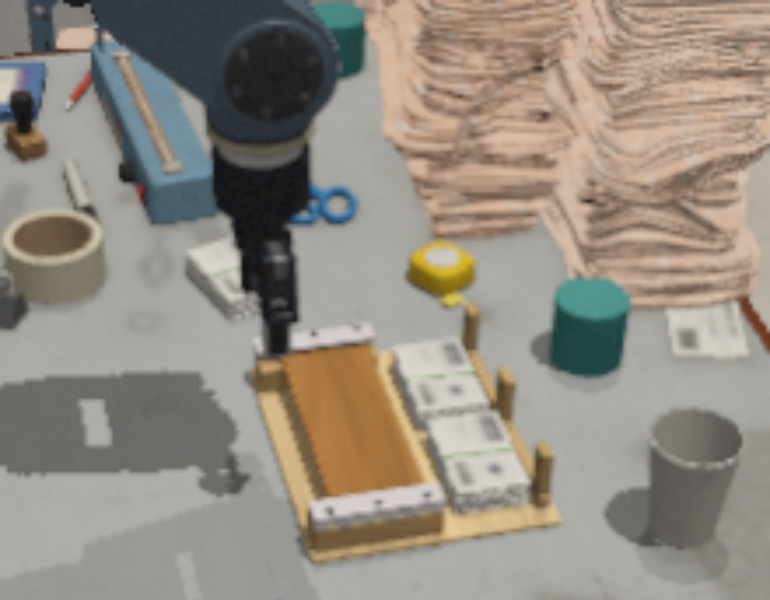

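The open gripper is above the near edge of the jig, with its tips at about (278,352) in the crop and clear of the lips. Next I descend.

```bash
python3 -m handwheel '[{"fingers":1,"dx":0,"dy":-5,"dz":30,"rx":0,"ry":0,"rz":0},{"fingers":1,"dx":0,"dy":-5,"dz":60,"rx":0,"ry":0,"rz":0},{"fingers":1,"dx":0,"dy":-5,"dz":90,"rx":0,"ry":0,"rz":0},{"fingers":1,"dx":0,"dy":-5,"dz":110,"rx":0,"ry":0,"rz":0},{"fingers":1,"dx":0,"dy":-5,"dz":119,"rx":0,"ry":0,"rz":0}]'
python3 - <<'E'
from h import *
togo(*jig(-80,0),22,182.4)
c=cam("side","s2.npz");cv2.imwrite("pics/s2.png",cv2.resize(c["pixels"][180:280,250:390],(784,560),interpolation=cv2.INTER_CUBIC))
E
```

```text
time_s: 2.15
ee_pos: [0.4641, 0.0501, 0.0212]
tool_rot: [-180.0, 0.0, -177.5]
contact_force: [0.9, -0.4, 0.1]
opening: 0.0853
shift [-82.1  -0.6  -0.7] turn [-0.     0.     0.001] t 2.15 pos [464.1  50.1  21.2] [-180.     0.  -177.5] F [ 0.9 -0.4  0.1] open 0.08533002699018352
```

View pics/s2.png

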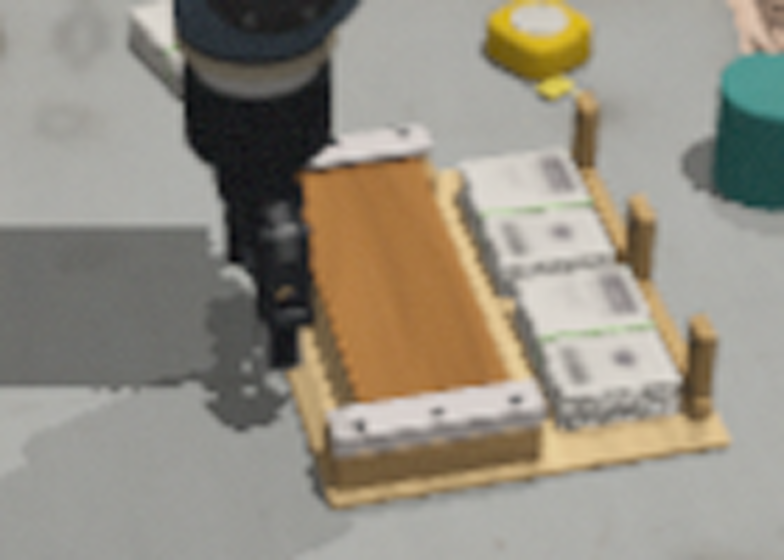

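The front finger's tip is at crop (283,365), just short of the board's near edge. I'll check its height from the ray.

```bash
python3 - <<'E'
from h import *
c=dict(np.load("s2.npz"))
for u,v in ((275,365),(283,365),(296,360)):
  for z in(.008,.015,.022,.029): print(u,z,(onplane(c,(250+u/5.6,180+v/5.6),z)[0]*1000).round(0))
E
```

```text
275 0.008 [466.  26.   8.]
275 0.015 [465.  17.  15.]
275 0.022 [464.   9.  22.]
275 0.029 [462.   1.  29.]
283 0.008 [470.  25.   8.]
283 0.015 [469.  17.  15.]
283 0.022 [468.   8.  22.]
283 0.029 [466.   0.  29.]
296 0.008 [478.  27.   8.]
296 0.015 [476.  19.  15.]
296 0.022 [475.  11.  22.]
296 0.029 [474.   3.  29.]
```

```bash
python3 -m handwheel '[{"fingers":1,"dx":0,"dy":0,"dz":4,"rx":0,"ry":0,"rz":0},{"fingers":1,"dx":-8,"dy":0,"dz":4,"rx":0,"ry":0,"rz":0},{"fingers":1,"dx":-15,"dy":0,"dz":4,"rx":0,"ry":0,"rz":0},{"fingers":1,"dx":-20,"dy":0,"dz":4,"rx":0,"ry":0,"rz":0},{"fingers":1,"dx":-25,"dy":0,"dz":4,"rx":0,"ry":0,"rz":0}]'
python3 -m handwheel '[{"fingers":1,"dx":-5,"dy":0,"dz":0,"rx":0,"ry":0,"rz":0},{"fingers":1,"dx":-11,"dy":0,"dz":0,"rx":0,"ry":0,"rz":0},{"fingers":1,"dx":-17,"dy":0,"dz":0,"rx":0,"ry":0,"rz":0},{"fingers":1,"dx":-23,"dy":0,"dz":0,"rx":0,"ry":0,"rz":0},{"fingers":1,"dx":-29,"dy":0,"dz":0,"rx":0,"ry":0,"rz":0}]'
python3 -m handwheel '[{"fingers":1,"dx":-5,"dy":0,"dz":0,"rx":0,"ry":0,"rz":0},{"fingers":1,"dx":-10,"dy":0,"dz":0,"rx":0,"ry":0,"rz":0},{"fingers":1,"dx":-15,"dy":0,"dz":0,"rx":0,"ry":0,"rz":0},{"fingers":1,"dx":-20,"dy":0,"dz":0,"rx":0,"ry":0,"rz":0},{"fingers":1,"dx":-25,"dy":0,"dz":0,"rx":0,"ry":0,"rz":0}]'
python3 - <<'E'
from h import *
togo(*jig(-51,0),17,182.4)
c=cam("side","s3.npz");t=cam("top","t3.npz");a=cv2.resize(c["pixels"][180:280,250:390],(784,560),interpolation=cv2.INTER_CUBIC)
cv2.imwrite("pics/s3.png",a)
E
```

```text
time_s: 2.7
ee_pos: [0.4894, 0.0509, 0.0179]
tool_rot: [-180.0, 0.0, -177.6]
contact_force: [-1.9, -1.3, 0.8]
opening: 0.0856
time_s: 3.2
ee_pos: [0.5183, 0.0522, 0.0175]
tool_rot: [180.0, -0.0, -177.6]
contact_force: [-1.6, -0.1, 1.3]
opening: 0.0851
time_s: 3.7
ee_pos: [0.5432, 0.0532, 0.0175]
tool_rot: [-180.0, -0.0, -177.6]
contact_force: [-1.6, 0.1, 1.1]
opening: 0.0856
shift [-31.9  -0.3   0.5] turn [-0. -0.  0.] t 3.7 pos [543.2  53.2  17.5] [-180.    -0.  -177.6] F [-1.6  0.1  1.1] open 0.08559846361136397
```

View pics/s3.png

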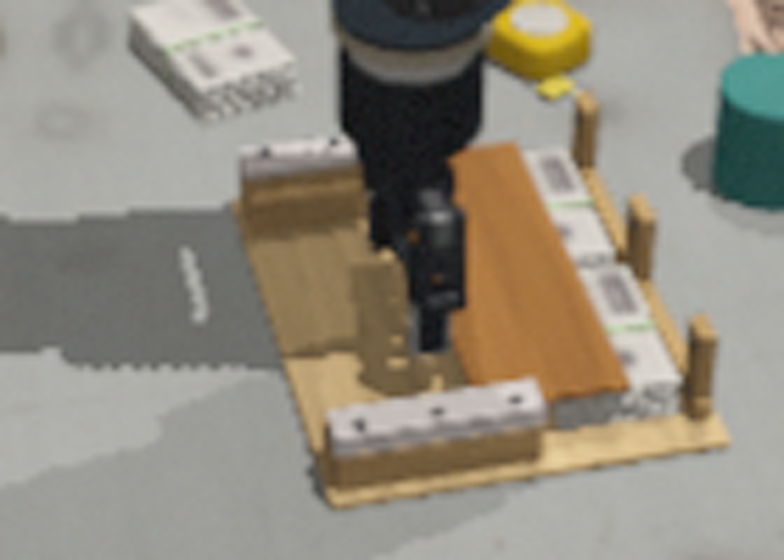

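The board slides straight over the lower bundles, which look unshifted, and a strip is still uncovered at the stop. I continue slowly.

```bash
python3 -m handwheel '[{"fingers":1,"dx":-6,"dy":0,"dz":0,"rx":0,"ry":0,"rz":0},{"fingers":1,"dx":-12,"dy":0,"dz":0,"rx":0,"ry":0,"rz":0},{"fingers":1,"dx":-18,"dy":0,"dz":0,"rx":0,"ry":0,"rz":0},{"fingers":1,"dx":-23,"dy":0,"dz":0,"rx":0,"ry":0,"rz":0},{"fingers":1,"dx":-27,"dy":0,"dz":0,"rx":0,"ry":0,"rz":0}]'
python3 -m handwheel '[{"fingers":1,"dx":-1,"dy":0,"dz":0,"rx":0,"ry":0,"rz":0},{"fingers":1,"dx":-1.5,"dy":0,"dz":0,"rx":0,"ry":0,"rz":0},{"fingers":1,"dx":-2,"dy":0,"dz":0,"rx":0,"ry":0,"rz":0},{"fingers":1,"dx":-2.5,"dy":0,"dz":0,"rx":0,"ry":0,"rz":0},{"fingers":1,"dx":-3,"dy":0,"dz":0,"rx":0,"ry":0,"rz":0}]'
python3 -c "
from h import *
togo(*jig(-51,0),17,182.4)"
```

```text
time_s: 4.3
ee_pos: [0.5703, 0.0543, 0.0175]
tool_rot: [-180.0, 0.0, -177.6]
contact_force: [-0.8, 0.6, -1.0]
opening: 0.0854
time_s: 4.8
ee_pos: [0.5728, 0.0545, 0.0176]
tool_rot: [-180.0, 0.0, -177.6]
contact_force: [-1.2, -0.5, 0.4]
opening: 0.0854
shift [-2.3 -0.4  0.6] turn [-0.  0.  0.] t 4.8 pos [572.8  54.5  17.6] [-180.     0.  -177.6] F [-1.2 -0.5  0.4] open 0.08535584348754008
```

```bash
for i in 1 2; do :; done; python3 -m handwheel '[{"fingers":1,"dx":-0.5,"dy":0,"dz":0,"rx":0,"ry":0,"rz":0},{"fingers":1,"dx":-0.8,"dy":0,"dz":0,"rx":0,"ry":0,"rz":0},{"fingers":1,"dx":-1.2,"dy":0,"dz":0,"rx":0,"ry":0,"rz":0},{"fingers":1,"dx":-1.6,"dy":0,"dz":0,"rx":0,"ry":0,"rz":0},{"fingers":1,"dx":-2,"dy":0,"dz":0,"rx":0,"ry":0,"rz":0}]'
python3 -m handwheel '[{"fingers":1,"dx":-0.3,"dy":0,"dz":0,"rx":0,"ry":0,"rz":0},{"fingers":1,"dx":-0.6,"dy":0,"dz":0,"rx":0,"ry":0,"rz":0},{"fingers":1,"dx":-0.9,"dy":0,"dz":0,"rx":0,"ry":0,"rz":0},{"fingers":1,"dx":-1.2,"dy":0,"dz":0,"rx":0,"ry":0,"rz":0},{"fingers":1,"dx":-1.2,"dy":0,"dz":0,"rx":0,"ry":0,"rz":0}]'
python3 - <<'E'
from h import *
togo(*jig(-51,0),17,182.4)
c=cam("side","s4.npz");t=cam("top","t4.npz")
cv2.imwrite("pics/s4.png",np.hstack([cv2.resize(x,(400,500),interpolation=cv2.INTER_CUBIC) for x in (c["pixels"][185:275,310:382],t["pixels"][180:305,255:355])]))
E
```

```text
time_s: 5.3
ee_pos: [0.5748, 0.0545, 0.0175]
tool_rot: [-180.0, -0.0, -177.6]
contact_force: [-0.6, -0.1, 0.7]
opening: 0.0854
time_s: 5.8
ee_pos: [0.5761, 0.0546, 0.0176]
tool_rot: [-180.0, 0.0, -177.6]
contact_force: [-0.9, 1.3, 0.1]
opening: 0.0853
shift [ 1.  -0.3  0.6] turn [-0.  0.  0.] t 5.8 pos [576.1  54.6  17.6] [-180.     0.  -177.6] F [-0.9  1.3  0.1] open 0.08534238402053367
```

View pics/s4.png

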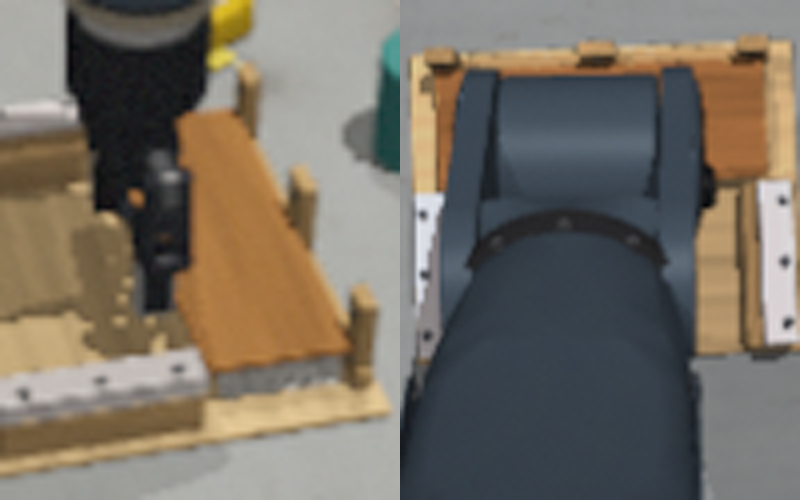

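The board almost reaches the uprights at (345,345) in the left half. There is no stop force yet, so I go on in small steps.

```bash
python3 -m handwheel '[{"fingers":1,"dx":-0.3,"dy":0,"dz":0,"rx":0,"ry":0,"rz":0},{"fingers":1,"dx":-0.6,"dy":0,"dz":0,"rx":0,"ry":0,"rz":0},{"fingers":1,"dx":-0.9,"dy":0,"dz":0,"rx":0,"ry":0,"rz":0},{"fingers":1,"dx":-1.2,"dy":0,"dz":0,"rx":0,"ry":0,"rz":0},{"fingers":1,"dx":-1.2,"dy":0,"dz":0,"rx":0,"ry":0,"rz":0}]'
python3 -c "
from h import *
togo(*jig(-51,0),17,182.4)"
```

```text
time_s: 6.4
ee_pos: [0.5763, 0.0547, 0.0174]
tool_rot: [180.0, -0.1, -177.6]
contact_force: [-6.5, 0.7, 4.3]
opening: 0.0853
shift [ 1.3 -0.5  0.4] turn [ 0.    -0.002 -0.   ] t 6.4 pos [576.3  54.7  17.4] [ 1.800e+02 -1.000e-01 -1.776e+02] F [-6.5  0.7  4.3] open 0.08525307754592368
```

```bash
python3 -m handwheel '[{"fingers":1,"dx":-0.3,"dy":0,"dz":0,"rx":0,"ry":0,"rz":0},{"fingers":1,"dx":-0.6,"dy":0,"dz":0,"rx":0,"ry":0,"rz":0},{"fingers":1,"dx":-0.8,"dy":0,"dz":0,"rx":0,"ry":0,"rz":0},{"fingers":1,"dx":-1,"dy":0,"dz":0,"rx":0,"ry":0,"rz":0},{"fingers":1,"dx":-1,"dy":0,"dz":0,"rx":0,"ry":0,"rz":0}]'
python3 -c "
from h import *
togo(*jig(-51,0),17,182.4)"
```

```text
time_s: 6.9
ee_pos: [0.5765, 0.0547, 0.0174]
tool_rot: [180.0, -0.2, -177.6]
contact_force: [-11.4, 0.4, 7.6]
opening: 0.0852
shift [ 1.4 -0.5  0.4] turn [ 0.    -0.004 -0.   ] t 6.9 pos [576.5  54.7  17.4] [ 180.    -0.2 -177.6] F [-11.4   0.4   7.6] open 0.08519227021258305
```

Contact is firm at about 11 N, so the board is on the stop. I back off, rise, and look with the top camera on the way to bundle a.

```bash
python3 -m handwheel '[{"fingers":1,"dx":8,"dy":0,"dz":0,"rx":0,"ry":0,"rz":0},{"fingers":1,"dx":25,"dy":0,"dz":0,"rx":0,"ry":0,"rz":0},{"fingers":1,"dx":35,"dy":0,"dz":-30,"rx":0,"ry":0,"rz":0},{"fingers":1,"dx":35,"dy":0,"dz":-75,"rx":0,"ry":0,"rz":0},{"fingers":1,"dx":35,"dy":0,"dz":-110,"rx":0,"ry":0,"rz":0}]'
python3 -c "
from h import *
togo(477.4,323.6,130,108.5)"
```

```text
time_s: 7.4
ee_pos: [0.5434, 0.0532, 0.1296]
tool_rot: [-180.0, 0.1, -177.6]
contact_force: [0.3, 0.1, 0.1]
opening: 0.0852
shift [ 54.5 273.   -0.5] turn [1.00e-03 2.00e-03 1.29e+00] t 7.4 pos [543.4  53.2 129.6] [-1.800e+02  1.000e-01 -1.776e+02] F [0.3 0.1 0.1] open 0.08521160071080232
```

```bash
python3 -m handwheel '[{"fingers":1,"dx":6,"dy":40,"dz":0,"rx":0,"ry":0,"rz":0.14},{"fingers":1,"dx":16,"dy":80,"dz":0,"rx":0,"ry":0,"rz":0.28},{"fingers":1,"dx":26,"dy":125,"dz":0,"rx":0,"ry":0,"rz":0.42},{"fingers":1,"dx":36,"dy":170,"dz":0,"rx":0,"ry":0,"rz":0.56},{"fingers":1,"dx":44,"dy":215,"dz":0,"rx":0,"ry":0,"rz":0.70}]'
python3 -c "
from h import *
togo(477.4,323.6,130,108.5)"
```

```text
time_s: 7.9
ee_pos: [0.4903, 0.2652, 0.1278]
tool_rot: [179.9, 0.0, 142.4]
contact_force: [0.7, -0.2, -0.7]
opening: 0.0852
shift [45.8 38.4 -2.2] turn [0.001 0.    0.592] t 7.9 pos [490.3 265.2 127.8] [179.9   0.  142.4] F [ 0.7 -0.2 -0.7] open 0.08516552036778989
```

```bash
python3 -m handwheel '[{"fingers":1,"dx":20,"dy":16,"dz":0,"rx":0,"ry":0,"rz":0.14},{"fingers":1,"dx":40,"dy":34,"dz":0,"rx":0,"ry":0,"rz":0.28},{"fingers":1,"dx":45,"dy":38,"dz":0,"rx":0,"ry":0,"rz":0.42},{"fingers":1,"dx":45,"dy":38,"dz":20,"rx":0,"ry":0,"rz":0.56},{"fingers":1,"dx":45,"dy":38,"dz":50,"rx":0,"ry":0,"rz":0.59}]'
python3 - <<'E'
from h import *
togo(477.4,323.6,7,108.5)
c=cam("side","s5.npz");t=cam("top","t5.npz")
H=hsv(t);m=(H[...,1]>140)&(H[...,0]<16)&(H[...,2]>90);m=box(m,255,360,185,268)
a,b,th=np.load("jig.npy");R=np.array([[np.cos(th),-np.sin(th)],[np.sin(th),np.cos(th)]])
r=rect(t,m,.034);print("board",r,"jig",R.T@(r[:2]-[a,b]))
cv2.imwrite("pics/s5.png",np.hstack([cv2.resize(x,(400,500),interpolation=cv2.INTER_CUBIC) for x in (c["pixels"][135:235,255:335],t["pixels"][180:305,255:355])]))
E
```

```text
time_s: 8.4
ee_pos: [0.479, 0.3221, 0.0784]
tool_rot: [179.7, -0.0, 108.7]
contact_force: [0.5, 0.1, -0.2]
opening: 0.0852
shift [ 1.9 -1.4 71.4] turn [ 0.005 -0.001  0.004] t 8.4 pos [479.  322.1  78.4] [179.7  -0.  108.7] F [ 0.5  0.1 -0.2] open 0.08517307043311917
board [626.4  57.1 218.4  80.4  92.3] jig [0.40298837 0.78970392]
```

View pics/s5.png

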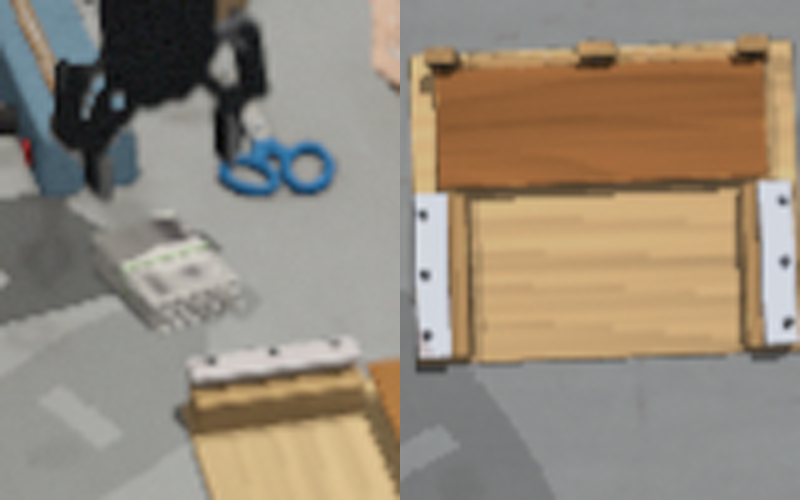

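The board is home: it measures jig (0.4, 0.8) mm at 92.3°, against the jig's 92.4°. The gripper straddles bundle a, with finger tips at (100,180) and (225,150), so I descend and grip.

```bash
python3 -m handwheel '[{"fingers":1,"dx":2,"dy":-1,"dz":25,"rx":0,"ry":0,"rz":0},{"fingers":1,"dx":2,"dy":-1,"dz":45,"rx":0,"ry":0,"rz":0},{"fingers":1,"dx":2,"dy":-1,"dz":58,"rx":0,"ry":0,"rz":0},{"fingers":1,"dx":2,"dy":-1,"dz":66,"rx":0,"ry":0,"rz":0},{"fingers":1,"dx":2,"dy":-1,"dz":70,"rx":0,"ry":0,"rz":0}]' 30
python3 -m handwheel '[{"fingers":0.4,"dx":0,"dy":0,"dz":0,"rx":0,"ry":0,"rz":0},{"fingers":0.2,"dx":0,"dy":0,"dz":0,"rx":0,"ry":0,"rz":0},{"fingers":0,"dx":0,"dy":0,"dz":0,"rx":0,"ry":0,"rz":0},{"fingers":-0.2,"dx":0,"dy":0,"dz":0,"rx":0,"ry":0,"rz":0},{"fingers":-1,"dx":0,"dy":0,"dz":0,"rx":0,"ry":0,"rz":0}]' 30
python3 -c "
from h import *
togo(477.4,323.6,7,108.5)"
```

```text
time_s: 9.0
ee_pos: [0.4767, 0.3227, 0.0076]
tool_rot: [180.0, -0.0, 109.0]
contact_force: [-0.5, -0.4, -0.3]
opening: 0.0859
time_s: 9.5
ee_pos: [0.477, 0.3229, 0.0085]
tool_rot: [179.9, -0.0, 109.0]
contact_force: [-0.4, -0.9, 6.2]
opening: 0.059
shift [0.5 0.6 1.5] turn [ 0.001 -0.     0.008] t 9.5 pos [477.  322.9   8.5] [179.9  -0.  109. ] F [-0.4 -0.9  6.2] open 0.05904701928200842
```

```bash
python3 -m handwheel '[{"fingers":-1,"dx":0,"dy":0,"dz":-5,"rx":0,"ry":0,"rz":0},{"fingers":-1,"dx":0,"dy":0,"dz":-20,"rx":0,"ry":0,"rz":0},{"fingers":-1,"dx":0,"dy":0,"dz":-50,"rx":0,"ry":0,"rz":0},{"fingers":-1,"dx":0,"dy":0,"dz":-80,"rx":0,"ry":0,"rz":0},{"fingers":-1,"dx":0,"dy":0,"dz":-110,"rx":0,"ry":0,"rz":0}]'
python3 -c "
from h import *
togo(*jig(3.5,55),120,92.4)"
```

```text
time_s: 10.0
ee_pos: [0.4763, 0.3226, 0.1197]
tool_rot: [180.0, -0.0, 109.0]
contact_force: [0.4, 0.4, -2.0]
opening: 0.0595
shift [-248.8   74.1   -0.3] turn [ 0.    -0.     0.289] t 10.0 pos [476.3 322.6 119.7] [180.  -0. 109.] F [ 0.4  0.4 -2. ] open 0.05948256093766295
```

```bash
python3 -m handwheel '[{"fingers":-1,"dx":-20,"dy":6,"dz":0,"rx":0,"ry":0,"rz":0.06},{"fingers":-1,"dx":-55,"dy":16,"dz":0,"rx":0,"ry":0,"rz":0.12},{"fingers":-1,"dx":-90,"dy":27,"dz":0,"rx":0,"ry":0,"rz":0.18},{"fingers":-1,"dx":-125,"dy":37,"dz":0,"rx":0,"ry":0,"rz":0.24},{"fingers":-1,"dx":-160,"dy":47,"dz":0,"rx":0,"ry":0,"rz":0.29}]'
python3 -c "
from h import *
togo(*jig(3.5,55),120,92.4)"
```

```text
time_s: 10.5
ee_pos: [0.5736, 0.1854, 0.1187]
tool_rot: [180.0, -0.0, 92.2]
contact_force: [-0.4, 1.2, -2.5]
opening: 0.0595
shift [-76.   50.8  -1.3] turn [ 0.001 -0.    -0.003] t 10.5 pos [573.6 185.4 118.7] [180.   -0.   92.2] F [-0.4  1.2 -2.5] open 0.059496670358678894
```

```bash
python3 -m handwheel '[{"fingers":-1,"dx":-25,"dy":17,"dz":0,"rx":0,"ry":0,"rz":0},{"fingers":-1,"dx":-50,"dy":34,"dz":0,"rx":0,"ry":0,"rz":0},{"fingers":-1,"dx":-70,"dy":46,"dz":0,"rx":0,"ry":0,"rz":0},{"fingers":-1,"dx":-76,"dy":51,"dz":14,"rx":0,"ry":0,"rz":0},{"fingers":-1,"dx":-76,"dy":51,"dz":28,"rx":0,"ry":0,"rz":0}]'
python3 - <<'E'
from h import *
togo(*jig(3.5,55),43,92.4)
c=cam("side","s6.npz")
cv2.imwrite("pics/s6.png",cv2.resize(c["pixels"][170:270,300:400],(600,600),interpolation=cv2.INTER_CUBIC))
E
```

```text
time_s: 11.0
ee_pos: [0.6272, 0.1122, 0.0892]
tool_rot: [180.0, -0.0, 92.3]
contact_force: [-0.0, -0.7, -2.4]
opening: 0.0592
shift [-0.9 -0.  46.2] turn [ 0.001 -0.    -0.002] t 11.0 pos [627.2 112.2  89.2] [180.   -0.   92.3] F [-0.  -0.7 -2.4] open 0.059218809581916124
```

View pics/s6.png

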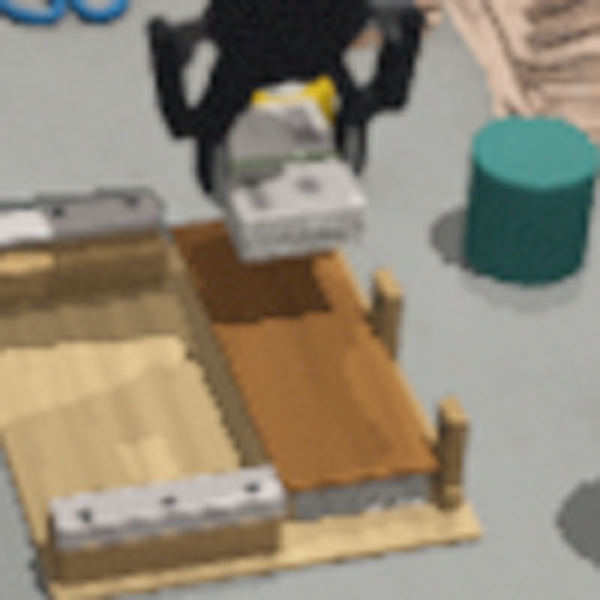

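The bundle is held level, with its near-end bottom corners at crop (245,258) and (362,237). I check where that end lies along the jig's y.

```bash
python3 - <<'E'
from h import *
c=dict(np.load("s6.npz"));a,b,t=np.load("jig.npy");R=np.array([[np.cos(t),-np.sin(t)],[np.sin(t),np.cos(t)]])
for p,z in (((245,258),81),((362,237),81),((240,222),105),((366,198),105)):
    W=onplane(c,(300+p[0]/6-.4,170+p[1]/6-.4),z/1000)[0,:2]*1000; print(p,(R.T@(W-[a,b])).round(1))
# check: left-front upright/jig points as side-camera calibration
for X,p in ((( 40,-93,62),None),((40,-12,62),None)): 
    w=[*np.array(jig(X[0],X[1]))/1000,X[2]/1000]; print(X,((proj(c,w)[0]-[300,170])*6).round(0))
E
```

```text
(245, 258) [-27.6   9.6]
(362, 237) [34.1 13.5]
(240, 222) [-31.6   7.5]
(366, 198) [34.6 13.1]
(40, -93, 62) [435. 393.]
(40, -12, 62) [384. 293.]
```

```bash
python3 - <<'E'
from h import *
c=dict(np.load("s6.npz"));a,b,t=np.load("jig.npy");R=np.array([[np.cos(t),-np.sin(t)],[np.sin(t),np.cos(t)]])
for p,z in (((290,490),34),((436,470),34)):
    W=onplane(c,(300+p[0]/6-.4,170+p[1]/6-.4),z/1000)[0,:2]*1000; print(p,(R.T@(W-[a,b])).round(1))
E
```

```text
(290, 490) [ -37.6 -112. ]
(436, 470) [  34.5 -113.9]
```

The side view suggests the bundle sits 4–6 mm toward +y in the jaws. I shift 4 mm, set it down slowly, then measure from the top.

```bash
python3 -m handwheel '[{"fingers":-1,"dx":-4,"dy":0,"dz":10,"rx":0,"ry":0,"rz":0},{"fingers":-1,"dx":-4,"dy":0,"dz":22,"rx":0,"ry":0,"rz":0},{"fingers":-1,"dx":-4,"dy":0,"dz":34,"rx":0,"ry":0,"rz":0},{"fingers":-1,"dx":-4,"dy":0,"dz":40,"rx":0,"ry":0,"rz":0},{"fingers":-1,"dx":-4,"dy":0,"dz":43,"rx":0,"ry":0,"rz":0}]'
python3 -m handwheel '[{"fingers":-1,"dx":0,"dy":0,"dz":0.7,"rx":0,"ry":0,"rz":0},{"fingers":-1,"dx":0,"dy":0,"dz":1.4,"rx":0,"ry":0,"rz":0},{"fingers":-1,"dx":0,"dy":0,"dz":2.1,"rx":0,"ry":0,"rz":0},{"fingers":-1,"dx":0,"dy":0,"dz":2.8,"rx":0,"ry":0,"rz":0},{"fingers":-1,"dx":0,"dy":0,"dz":2.8,"rx":0,"ry":0,"rz":0}]'
python3 -c "
from h import *
togo(*jig(3.5,55),43,92.4)"
```

```text
time_s: 11.55
ee_pos: [0.6267, 0.109, 0.0456]
tool_rot: [-179.9, 0.0, 92.4]
contact_force: [0.4, 0.7, -1.7]
opening: 0.0593
time_s: 12.05
ee_pos: [0.6272, 0.1088, 0.0439]
tool_rot: [180.0, -0.0, 92.3]
contact_force: [0.3, -0.0, -2.0]
opening: 0.0591
shift [2.6 0.2 0.9] turn [ 0.    -0.    -0.001] t 12.05 pos [627.2 108.8  43.9] [180.   -0.   92.3] F [ 0.3 -0.  -2. ] open 0.05905225602239033
```

```bash
python3 -m handwheel '[{"fingers":-1,"dx":0,"dy":0,"dz":0.3,"rx":0,"ry":0,"rz":0},{"fingers":-1,"dx":0,"dy":0,"dz":0.6,"rx":0,"ry":0,"rz":0},{"fingers":-1,"dx":0,"dy":0,"dz":0.9,"rx":0,"ry":0,"rz":0},{"fingers":-1,"dx":0,"dy":0,"dz":1.2,"rx":0,"ry":0,"rz":0},{"fingers":-1,"dx":0,"dy":0,"dz":1.2,"rx":0,"ry":0,"rz":0}]'
```

```text
time_s: 12.55
ee_pos: [0.6271, 0.1088, 0.0427]
tool_rot: [180.0, 0.0, 92.3]
contact_force: [-0.8, -0.2, 0.5]
opening: 0.059
```

```bash
python3 -m handwheel '[{"fingers":-1,"dx":0,"dy":0,"dz":0.3,"rx":0,"ry":0,"rz":0},{"fingers":-1,"dx":0,"dy":0,"dz":0.5,"rx":0,"ry":0,"rz":0},{"fingers":-1,"dx":0,"dy":0,"dz":0.7,"rx":0,"ry":0,"rz":0},{"fingers":-1,"dx":0,"dy":0,"dz":0.9,"rx":0,"ry":0,"rz":0},{"fingers":-1,"dx":0,"dy":0,"dz":0.9,"rx":0,"ry":0,"rz":0}]'
```

```text
time_s: 13.05
ee_pos: [0.6272, 0.1088, 0.0426]
tool_rot: [180.0, 0.0, 92.3]
contact_force: [-6.6, -1.0, 11.3]
opening: 0.0593
```

```bash
python3 -m handwheel '[{"fingers":-1,"dx":0,"dy":0,"dz":-0.6,"rx":0,"ry":0,"rz":0},{"fingers":0.45,"dx":0,"dy":0,"dz":-0.6,"rx":0,"ry":0,"rz":0},{"fingers":0.6,"dx":0,"dy":0,"dz":-0.6,"rx":0,"ry":0,"rz":0},{"fingers":0.75,"dx":0,"dy":0,"dz":-0.6,"rx":0,"ry":0,"rz":0},{"fingers":0.9,"dx":0,"dy":0,"dz":-0.6,"rx":0,"ry":0,"rz":0}]'
python3 -m handwheel '[{"fingers":0.9,"dx":0,"dy":0,"dz":-5,"rx":0,"ry":0,"rz":0},{"fingers":0.9,"dx":0,"dy":0,"dz":-20,"rx":0,"ry":0,"rz":0},{"fingers":1,"dx":0,"dy":0,"dz":-50,"rx":0,"ry":0,"rz":0},{"fingers":1,"dx":0,"dy":0,"dz":-80,"rx":0,"ry":0,"rz":0},{"fingers":1,"dx":0,"dy":0,"dz":-110,"rx":0,"ry":0,"rz":0}]'
python3 -c "
from h import *
togo(424.8,-340,140,97.5)"
```

```text
time_s: 13.55
ee_pos: [0.6272, 0.1088, 0.0421]
tool_rot: [180.0, -0.0, 92.4]
contact_force: [0.5, 0.5, 0.3]
opening: 0.0812
time_s: 14.05
ee_pos: [0.6272, 0.1088, 0.1548]
tool_rot: [179.9, -0.0, 92.4]
contact_force: [-0.3, -0.2, 0.3]
opening: 0.0854
shift [-440.1 -220.7   14.5] turn [ 0.001  0.    -0.09 ] t 14.05 pos [627.2 108.8 154.8] [179.9  -0.   92.4] F [-0.3 -0.2  0.3] open 0.0854204759448432
```

```bash
python3 -m handwheel '[{"fingers":1,"dx":-25,"dy":-12,"dz":0,"rx":0,"ry":0,"rz":-0.02},{"fingers":1,"dx":-65,"dy":-32,"dz":0,"rx":0,"ry":0,"rz":-0.04},{"fingers":1,"dx":-105,"dy":-53,"dz":0,"rx":0,"ry":0,"rz":-0.06},{"fingers":1,"dx":-145,"dy":-73,"dz":0,"rx":0,"ry":0,"rz":-0.08},{"fingers":1,"dx":-185,"dy":-93,"dz":0,"rx":0,"ry":0,"rz":-0.09}]'
python3 -m handwheel '[{"fingers":1,"dx":-40,"dy":-19,"dz":0,"rx":0,"ry":0,"rz":0},{"fingers":1,"dx":-80,"dy":-35,"dz":0,"rx":0,"ry":0,"rz":0},{"fingers":1,"dx":-120,"dy":-55,"dz":0,"rx":0,"ry":0,"rz":0},{"fingers":1,"dx":-160,"dy":-70,"dz":0,"rx":0,"ry":0,"rz":0},{"fingers":1,"dx":-200,"dy":-85,"dz":0,"rx":0,"ry":0,"rz":0}]'
python3 - <<'E'
from h import *
togo(424.8,-340,8,97.5)
t=cam("top","t7.npz");H=hsv(t)
w=(H[...,1]<60)&(H[...,2]>165);m=cv2.morphologyEx(box(w,256,310,185,232).astype(np.uint8),cv2.MORPH_CLOSE,np.ones((7,7)))
a,b,th=np.load("jig.npy");R=np.array([[np.cos(th),-np.sin(th)],[np.sin(th),np.cos(th)]])
for z in(.057,.058):
  r=rect(t,m,z);print(r,"jig",R.T@(r[:2]-[a,b]))
m=(H[...,1]>140)&(H[...,0]<16)&(H[...,2]>90);r=rect(t,box(m,255,360,185,268),.034);print("board visible",r)
cv2.imwrite("pics/t7.png",cv2.resize(t["pixels"][180:305,250:375],(600,600),interpolation=cv2.INTER_CUBIC))
E
```

```text
time_s: 14.55
ee_pos: [0.5411, -0.0813, 0.1537]
tool_rot: [179.9, 0.0, 97.6]
contact_force: [0.5, -0.7, 0.6]
opening: 0.0852
time_s: 15.05
ee_pos: [0.4832, -0.2911, 0.1538]
tool_rot: [179.9, 0.1, 97.5]
contact_force: [1.0, -0.1, 0.6]
opening: 0.0857
shift [-40.7 -64.4 145.7] turn [ 0.001  0.001 -0.   ] t 15.05 pos [ 483.2 -291.1  153.8] [1.799e+02 1.000e-01 9.750e+01] F [ 1.  -0.1  0.6] open 0.08571582457585002
[625.  121.5 135.   87.1 107.1] jig [ 1.65302652 65.19278929]
[624.9 121.4 134.9  87.  107.1] jig [ 1.54899802 65.09698704]
board visible [625.9  57.1 218.3  79.2  92.3]
```

View pics/t7.png

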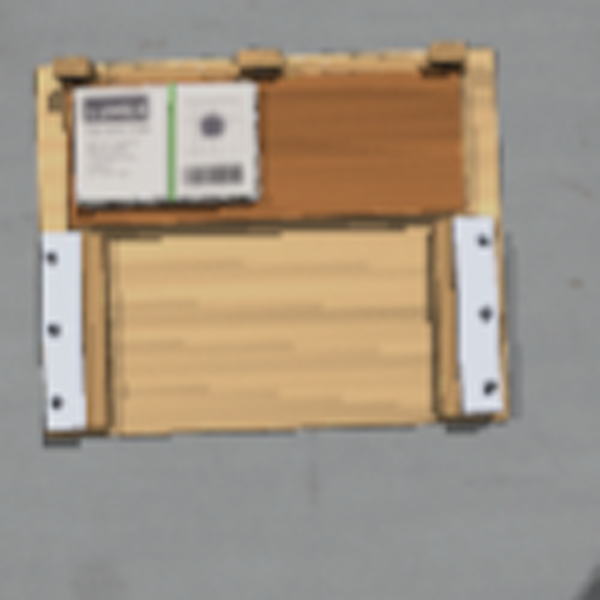

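The bundle lies flat on the board, with its top-face corners at about (72,88), (256,82), (258,198) and (78,202). The mask leaked, so I use these corners.

```bash
python3 - <<'E'
from h import *
c=dict(np.load("t7.npz"));a,b,t=np.load("jig.npy");R=np.array([[np.cos(t),-np.sin(t)],[np.sin(t),np.cos(t)]])
def f(ps,z):
    W=[R.T@(onplane(c,(250+p[0]/4.8-.4,180+p[1]/4.8-.4),z)[0,:2]*1000-[a,b]) for p in ps];print(np.round(W,1).tolist(),np.mean(W,0).round(1))
f(((72,88),(256,82),(258,198),(78,202)),.058)
f(((66,90),(464,72),(466,207),(74,230)),.034)
H=hsv(c);w=((H[...,1]<55)&(H[...,2]>150));m=cv2.morphologyEx(box(w,262,306,196,222).astype(np.uint8),cv2.MORPH_OPEN,np.ones((3,3)));r=rect(c,m,.058);print(r,R.T@(r[:2]-[a,b]))
m=box(w,428,478,268,305);m=cv2.morphologyEx(m.astype(np.uint8),cv2.MORPH_CLOSE,np.ones((7,7)));print("b",rect(c,m,.024))
E
```

```text
[[34.0, 103.4], [33.1, 2.7], [-30.6, 3.9], [-28.8, 102.0]] [ 1.9 53. ]
[[37.1, 109.9], [38.0, -111.8], [-37.4, -109.7], [-41.4, 107.7]] [-0.9 -1. ]
[6.278e+02 8.230e+01 6.100e+01 4.450e+01 5.000e-01] [ 2.83831148 25.91079469]Traceback (most recent call last):
  File "<stdin>", line 8, in <module>
  File "h.py", line 25, in rect
    k=max(cs,key=cv2.contourArea).reshape(-1,2)
      ~~~^^^^^^^^^^^^^^^^^^^^^^^^
ValueError: max() iterable argument is empty
```

Bundle a is at jig (1.9, 53), within about 2 mm of its place. Now bundle b.

```bash
python3 -m handwheel '[{"fingers":1,"dx":-20,"dy":-32,"dz":0,"rx":0,"ry":0,"rz":0},{"fingers":1,"dx":-41,"dy":-64,"dz":0,"rx":0,"ry":0,"rz":0},{"fingers":1,"dx":-41,"dy":-64,"dz":30,"rx":0,"ry":0,"rz":0},{"fingers":1,"dx":-41,"dy":-64,"dz":65,"rx":0,"ry":0,"rz":0},{"fingers":1,"dx":-41,"dy":-64,"dz":75,"rx":0,"ry":0,"rz":0}]'
python3 - <<'E'
from h import *
togo(424.8,-340,8,97.5)
c=cam("side","s8.npz")
cv2.imwrite("pics/s8.png",cv2.resize(c["pixels"][270:380,240:370],(650,550),interpolation=cv2.INTER_CUBIC))
E
```

```text
time_s: 15.6
ee_pos: [0.4245, -0.3376, 0.0757]
tool_rot: [-179.9, -0.1, 97.5]
contact_force: [0.3, -0.4, 1.0]
opening: 0.0854
shift [-2.6  0.1 67.6] turn [-0.002 -0.002 -0.   ] t 15.6 pos [ 424.5 -337.6   75.7] [-1.799e+02 -1.000e-01  9.750e+01] F [ 0.3 -0.4  1. ] open 0.08536141941979412
```

View pics/s8.png

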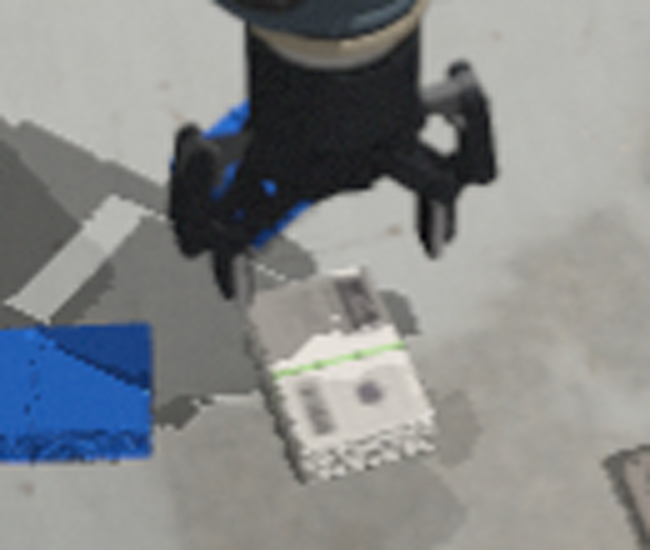

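The jaws straddle bundle b (top face about (250,290) to (435,412)) and are clear of the blue packs. I descend and grip.

```bash
python3 -m handwheel '[{"fingers":1,"dx":-2,"dy":0,"dz":25,"rx":0,"ry":0,"rz":0},{"fingers":1,"dx":-2,"dy":0,"dz":45,"rx":0,"ry":0,"rz":0},{"fingers":1,"dx":-2,"dy":0,"dz":56,"rx":0,"ry":0,"rz":0},{"fingers":1,"dx":-2,"dy":0,"dz":63,"rx":0,"ry":0,"rz":0},{"fingers":1,"dx":-2,"dy":0,"dz":66,"rx":0,"ry":0,"rz":0}]' 30
python3 -m handwheel '[{"fingers":0.4,"dx":0,"dy":0,"dz":0,"rx":0,"ry":0,"rz":0},{"fingers":0.2,"dx":0,"dy":0,"dz":0,"rx":0,"ry":0,"rz":0},{"fingers":0,"dx":0,"dy":0,"dz":0,"rx":0,"ry":0,"rz":0},{"fingers":-0.2,"dx":0,"dy":0,"dz":0,"rx":0,"ry":0,"rz":0},{"fingers":-1,"dx":0,"dy":0,"dz":0,"rx":0,"ry":0,"rz":0}]' 30
python3 -m handwheel '[{"fingers":-1,"dx":0,"dy":0,"dz":-5,"rx":0,"ry":0,"rz":0},{"fingers":-1,"dx":0,"dy":0,"dz":-20,"rx":0,"ry":0,"rz":0},{"fingers":-1,"dx":0,"dy":0,"dz":-50,"rx":0,"ry":0,"rz":0},{"fingers":-1,"dx":0,"dy":0,"dz":-80,"rx":0,"ry":0,"rz":0},{"fingers":-1,"dx":0,"dy":0,"dz":-110,"rx":0,"ry":0,"rz":0}]'
python3 -c "
from h import *
togo(*jig(3,-55),120,92.4)"
```

```text
time_s: 16.15
ee_pos: [0.4262, -0.3405, 0.0117]
tool_rot: [180.0, 0.0, 97.5]
contact_force: [-0.2, -1.0, -0.1]
opening: 0.0855
time_s: 16.65
ee_pos: [0.4262, -0.3406, 0.0121]
tool_rot: [180.0, 0.1, 97.5]
contact_force: [-0.4, 1.7, 6.3]
opening: 0.0593
time_s: 17.15
ee_pos: [0.4257, -0.3402, 0.1235]
tool_rot: [180.0, 0.0, 97.5]
contact_force: [0.5, 0.1, -1.2]
opening: 0.0592
shift [311.9 248.4   3.5] turn [0.    0.    0.089] t 17.15 pos [ 425.7 -340.2  123.5] [180.    0.   97.5] F [ 0.5  0.1 -1.2] open 0.05924511157328179
```

```bash
python3 -m handwheel '[{"fingers":-1,"dx":20,"dy":16,"dz":0,"rx":0,"ry":0,"rz":0.02},{"fingers":-1,"dx":52,"dy":42,"dz":0,"rx":0,"ry":0,"rz":0.04},{"fingers":-1,"dx":85,"dy":68,"dz":0,"rx":0,"ry":0,"rz":0.06},{"fingers":-1,"dx":118,"dy":94,"dz":0,"rx":0,"ry":0,"rz":0.08},{"fingers":-1,"dx":150,"dy":120,"dz":0,"rx":0,"ry":0,"rz":0.089}]'
python3 -c "
from h import *
togo(*jig(3,-55),120,92.4)"
```

```text
time_s: 17.65
ee_pos: [0.5259, -0.1743, 0.1225]
tool_rot: [180.0, 0.0, 92.4]
contact_force: [0.4, -0.6, -1.1]
opening: 0.0591
shift [171.3 112.6   2.5] turn [ 0.001  0.    -0.001] t 17.65 pos [ 525.9 -174.3  122.5] [180.    0.   92.4] F [ 0.4 -0.6 -1.1] open 0.059100642679797935
```

```bash
python3 -m handwheel '[{"fingers":-1,"dx":35,"dy":23,"dz":0,"rx":0,"ry":0,"rz":0},{"fingers":-1,"dx":75,"dy":49,"dz":0,"rx":0,"ry":0,"rz":0},{"fingers":-1,"dx":115,"dy":75,"dz":0,"rx":0,"ry":0,"rz":0},{"fingers":-1,"dx":150,"dy":99,"dz":0,"rx":0,"ry":0,"rz":0},{"fingers":-1,"dx":171,"dy":112.5,"dz":10,"rx":0,"ry":0,"rz":0}]'
python3 -m handwheel '[{"fingers":-1,"dx":0,"dy":0,"dz":20,"rx":0,"ry":0,"rz":0},{"fingers":-1,"dx":0,"dy":0,"dz":35,"rx":0,"ry":0,"rz":0},{"fingers":-1,"dx":0,"dy":0,"dz":35,"rx":0,"ry":0,"rz":0},{"fingers":-1,"dx":0,"dy":0,"dz":35,"rx":0,"ry":0,"rz":0},{"fingers":-1,"dx":0,"dy":0,"dz":35,"rx":0,"ry":0,"rz":0}]'
python3 -c "
from h import *
togo(*jig(3,-55),47,92.4)"
```

```text
time_s: 18.15
ee_pos: [0.6324, 0.0025, 0.1136]
tool_rot: [179.8, 0.0, 92.5]
contact_force: [-0.5, -1.6, -1.9]
opening: 0.0593
time_s: 18.65
ee_pos: [0.6308, -0.0009, 0.0774]
tool_rot: [179.9, 0.0, 92.4]
contact_force: [-0.3, -0.4, -1.4]
opening: 0.0591
shift [ 2.3  0.5 30.4] turn [ 0.001  0.    -0.001] t 18.65 pos [630.8  -0.9  77.4] [179.9   0.   92.4] F [-0.3 -0.4 -1.4] open 0.059061038564337816
```

```bash
python3 -m handwheel '[{"fingers":-1,"dx":2,"dy":0,"dz":8,"rx":0,"ry":0,"rz":0},{"fingers":-1,"dx":2,"dy":0,"dz":16,"rx":0,"ry":0,"rz":0},{"fingers":-1,"dx":2,"dy":0,"dz":23,"rx":0,"ry":0,"rz":0},{"fingers":-1,"dx":2,"dy":0,"dz":27,"rx":0,"ry":0,"rz":0},{"fingers":-1,"dx":2,"dy":0,"dz":29,"rx":0,"ry":0,"rz":0}]'
python3 -m handwheel '[{"fingers":-1,"dx":0,"dy":0,"dz":0.5,"rx":0,"ry":0,"rz":0},{"fingers":-1,"dx":0,"dy":0,"dz":0.9,"rx":0,"ry":0,"rz":0},{"fingers":-1,"dx":0,"dy":0,"dz":1.3,"rx":0,"ry":0,"rz":0},{"fingers":-1,"dx":0,"dy":0,"dz":1.7,"rx":0,"ry":0,"rz":0},{"fingers":-1,"dx":0,"dy":0,"dz":1.7,"rx":0,"ry":0,"rz":0}]'
```

```text
time_s: 19.15
ee_pos: [0.6301, 0.0017, 0.0465]
tool_rot: [-179.9, -0.0, 92.4]
contact_force: [-0.3, 0.1, -1.3]
opening: 0.0593
time_s: 19.65
ee_pos: [0.6305, 0.0017, 0.0463]
tool_rot: [180.0, 0.0, 92.4]
contact_force: [-3.2, 0.6, 5.7]
opening: 0.0594
```

Contact is light, at 46.3 mm against the 46.1 expected. I release, rise straight up and move clear to look.

```bash
python3 -m handwheel '[{"fingers":-1,"dx":0,"dy":0,"dz":-0.6,"rx":0,"ry":0,"rz":0},{"fingers":0.45,"dx":0,"dy":0,"dz":-0.6,"rx":0,"ry":0,"rz":0},{"fingers":0.6,"dx":0,"dy":0,"dz":-0.6,"rx":0,"ry":0,"rz":0},{"fingers":0.75,"dx":0,"dy":0,"dz":-0.6,"rx":0,"ry":0,"rz":0},{"fingers":0.9,"dx":0,"dy":0,"dz":-0.6,"rx":0,"ry":0,"rz":0}]'
python3 -m handwheel '[{"fingers":0.9,"dx":0,"dy":0,"dz":-5,"rx":0,"ry":0,"rz":0},{"fingers":0.9,"dx":0,"dy":0,"dz":-20,"rx":0,"ry":0,"rz":0},{"fingers":1,"dx":0,"dy":0,"dz":-50,"rx":0,"ry":0,"rz":0},{"fingers":1,"dx":0,"dy":0,"dz":-80,"rx":0,"ry":0,"rz":0},{"fingers":1,"dx":0,"dy":0,"dz":-120,"rx":0,"ry":0,"rz":0}]'
python3 -m handwheel '[{"fingers":1,"dx":-40,"dy":-20,"dz":0,"rx":0,"ry":0,"rz":0},{"fingers":1,"dx":-80,"dy":-40,"dz":0,"rx":0,"ry":0,"rz":0},{"fingers":1,"dx":-120,"dy":-60,"dz":0,"rx":0,"ry":0,"rz":0},{"fingers":1,"dx":-160,"dy":-80,"dz":0,"rx":0,"ry":0,"rz":0},{"fingers":1,"dx":-200,"dy":-100,"dz":0,"rx":0,"ry":0,"rz":0}]'
python3 -m handwheel '[{"fingers":1,"dx":-40,"dy":-20,"dz":0,"rx":0,"ry":0,"rz":0},{"fingers":1,"dx":-80,"dy":-40,"dz":0,"rx":0,"ry":0,"rz":0},{"fingers":1,"dx":-80,"dy":-40,"dz":0,"rx":0,"ry":0,"rz":0},{"fingers":1,"dx":-80,"dy":-40,"dz":0,"rx":0,"ry":0,"rz":0},{"fingers":1,"dx":-80,"dy":-40,"dz":0,"rx":0,"ry":0,"rz":0}]'
python3 - <<'E'
from h import *
t=cam("top","t9.npz");c=cam("side","s9.npz")
cv2.imwrite("pics/t9.png",np.hstack([cv2.resize(t["pixels"][185:235,255:360],(462*1,220)) if 0 else cv2.resize(t["pixels"][185:245,255:360],(525,600)[:1]+(300,),interpolation=cv2.INTER_CUBIC),cv2.resize(c["pixels"][185:275,310:385],(250,300),interpolation=cv2.INTER_CUBIC)]))
o=dict(np.load("top0.npz"));d=cv2.absdiff(o["pixels"],t["pixels"]).max(2)>40
d=cv2.morphologyEx(d.astype(np.uint8),cv2.MORPH_OPEN,np.ones((3,3)));n,l,s,ce=cv2.connectedComponentsWithStats(d);print(s[1:][s[1:,4]>25])
E
```

```text
time_s: 20.15
ee_pos: [0.6304, 0.0017, 0.0462]
tool_rot: [180.0, 0.0, 92.4]
contact_force: [0.1, -0.5, -0.0]
opening: 0.0812
time_s: 20.65
ee_pos: [0.6298, 0.0017, 0.1676]
tool_rot: [-179.9, -0.0, 92.4]
contact_force: [-0.7, 0.0, 0.7]
opening: 0.0853
time_s: 21.15
ee_pos: [0.5381, -0.2039, 0.1677]
tool_rot: [179.9, 0.0, 92.4]
contact_force: [0.5, -0.9, 0.1]
opening: 0.0852
time_s: 21.65
ee_pos: [0.5026, -0.2832, 0.1668]
tool_rot: [180.0, 0.0, 92.4]
contact_force: [-0.3, -0.0, -0.1]
opening: 0.0855
[[  218   210   303   270 33133]
 [  264   220    83    45  2613]
 [  267   233     5    21    85]
 [  474   235     6     9    32]
 [  342   241     3    19    57]
 [  211   253     9     5    39]
 [  217   259     6     8    40]
 [  191   261    17    21   156]
 [    0   374   144   106 10884]
 [  291   410    58    47  1567]]
```

View pics/t9.png

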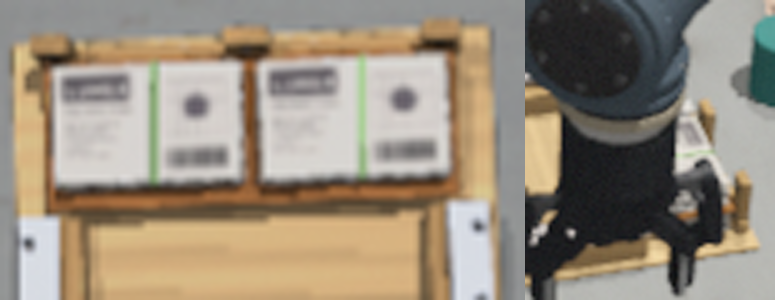

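Both bundles lie flat on the board, end to end. In the top crop a spans about (50,68)–(242,182) and b about (257,60)–(448,178). The bystanders show no change. A quick number check follows.

```bash
python3 - <<'E'
from h import *
c=dict(np.load("t9.npz"));a,b,t=np.load("jig.npy");R=np.array([[np.cos(t),-np.sin(t)],[np.sin(t),np.cos(t)]])
def f(n,ps,z):
    W=np.array([R.T@(onplane(c,(255+p[0]/5-.4,185+p[1]/5-.4),z)[0,:2]*1000-[a,b]) for p in ps]);print(n,W.round(1).tolist(),W.mean(0).round(1))
f("a",((50,68),(240,60),(242,182),(55,188)),.057);f("b",((257,60),(448,52),(448,178),(260,183)),.057)
f("board near edge",((55,212),(460,194)),.034)
print("heights",[np.median(bydepth(c,[(255+u/5+i,185+v/5+j) for i in range(-3,4) for j in range(-3,4)])[:,2]).round(4) for u,v in((80,150),(210,130),(290,150),(410,130))])
# lower layer: end face seen under the board in the side view, before / after the push
for n in("s2","s6"):
    s=dict(np.load(n+".npz"));H=hsv(s);m=box((H[...,1]<40)&(H[...,2]>110),348,374,246,258);v,u=np.nonzero(m);print(n,u.min(),u.max(),v.max(),m.sum())
E
```

```text
a [[33.5, 103.6], [33.5, 3.6], [-30.9, 4.9], [-30.0, 102.8]] [ 1.5 53.7]
b [[33.1, -5.3], [33.3, -105.4], [-33.1, -102.6], [-31.8, -4.5]] [  0.4 -54.5]
board near edge [[-40.1, 106.1], [-39.2, -109.4]] [-39.6  -1.6]
heights [np.float64(0.0581), np.float64(0.0578), np.float64(0.0579), np.float64(0.0581)]
s2 348 371 255 203
s6 349 370 255 67
```

```bash
python3 -c "
from rig import *
print(close_job())"
```

```text
the job is handed in; nothing more can be done
None
```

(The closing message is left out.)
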